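# Slide the chute board out over the scrap bin and sweep the leftovers in

## Robot

A 6-joint arm with a two-finger parallel gripper is mounted at the origin on a cart in front of the work surface, level with it; the furniture and walls round the work are solid. World frame = base frame: x ahead of the robot, y to its left, z up, the work surface at z = 0. Lengths are in mm, angles in rad, forces in N, time in s.
With the tool pointing down it reaches from about 350 to 775 mm from the base axis. Payload 5.5 kg.
Tool frame: the origin (TCP) lies midway between the tips of the shut fingers; the grasp point (between the pads) lies 19 mm behind it (env.tcp_to_grasp is the distance from the TCP to the grasp point, in mm); z points along the fingers, y is the line along which they close (so a half turn about z gives the same grasp; the last joint's range is limited). The gripper opens to 85 mm and grips with 20 to 120 N. Pads are 22 mm wide; open, the fingers measure 114 mm over their backs; the gripper's body (76 mm by 85 mm) begins 54 mm behind the grasp point. The pads swing forward as they close: fully open they stand 13 mm farther back than shut.
Start: joints at [0.964, 0.313, 0.046, 1.304, 0, 1.431], TCP at [258.798, 513.513, 231.323] pointing down, gripper open.
Joint ranges: [-2.76, 2.76], [-0.86, 1.69], [-1.03, 1.26], [-2.2, 2.34], [-1.47, 1.5], [-3.14, 3.14]. Speed limits (rad/s): [2.57, 2.57, 3.14, 3.14, 3.14, 3.14].

## Interface

Orientations are given as a 3x3 rotation matrix whose columns are the frame's x, y, z axes.
In Python, from workcell import env gives the robot as it stands.
- The arm moves only by the tool drive_tool, never from a script. Its argument "rows" is a list of rows, each an object of numbers: "x", "y", "z": the shift along the tool's x, y, z in cm; "rx", "ry", "rz": the turn, a rotation vector about the tool's x, y, z in rad; "fingers": the closure in counts, from 0 (fully open) to 255 (shut). A call has 1 to 20 rows; each row shifts and turns the commanded pose from where the row before left it, along the tool's axes as they then stand; what a row does not reach is not made up. A row lasts 1/12 s, in which the tool goes at most 41.7 mm and 7.16 degrees, less where a joint would pass 70% of its speed; a pose out of reach is approached as far as the arm can. A call is refused whole if a number of a shift passes 4.17 or a number of a turn 0.125, either way. A call with a gripper value outside its range is refused whole. The fingers move at their own pace and stop on an object; "grip_force" is the grip in N (left out, the last holds). Time passes only in rows, so rows that do not move let the fingers close. It gives the time, the measured TCP pose, the force, the opening and the grip force at its end, in the units of the state.
- env.state(): the state, without advancing time (a new reading comes with each control period).
- env.read_camera(name): name is "side" or "top"; returns a dict with "img" (420x560x3 uint8, red, green, blue), "camera_matrix" (3x3 intrinsics, pixels), "pose" (4x4, takes a point from camera to world coordinates). Camera axes: x right, y up, looking along -z (the intrinsics and any distortion apply to the point x, -y, -z); pixel columns grow to the right and rows downward; lengths in mm; the calibration is good to about 2 mm. A picture is of the moment at which its call begins. There is no depth.
- env.close_job(): hands the job in; it is judged then, once.
The state is a dict: "time": time; "q": joint angles; "qd": joint speeds; "effort": joint torques, N m; "ee_pos": TCP position; "eef_rot": TCP orientation; "force": force on the tool from outside, world axes, zero at the start; "torque": the same for the moment, N m; "width": finger opening in mm; "gripper_force": force on a finger pad.
Only numpy, scipy, OpenCV 4.12 (cv2) and the standard library are available. Lean on these libraries where they do the work, as an engineer would, in place of code of your own. Each camera call takes 0.05 s, during which the arm holds its last target. There are 200 camera calls.

## Task

Clear the leftover cheese from the wooden serving board without gripping or lifting anything. With the fingers, push the board on the table toward the right-hand table edge, scrap hole first and between the two hooks of the hanging bin, until the whole hole is just past the edge of the table (no more than 3 cm to spare) and the board lies still with both cheese cubes on it. Then gently sweep the two soft cubes along the board with the fingertips until both have dropped through the hole into the bin; leave the board lying so, and the other things where they stand.

Things in the scene. Friction and masses are not known exactly. Their poses are not given: they have to be found in the camera images.
- chute_board: loose light wooden serving board lying flat on the table, 160 x 340 mm, 14 thick, about 0.5 kg. Origin: centre of the underside (and of mass): it lies steady with up to 140 mm past the edge. Its y axis runs along the long side; the scrap hole is near the -y end, toward the right-hand table edge; the plain end is at y = +170 mm, the long sides at x = +-80 mm, corner radius 16 mm
- scrap_hole (a point): centre (half-way through the thickness) of the round hole through the board, 76 mm across; it lies at y = -115 mm in the board's frame, so the hole's inner rim is 93 mm from the board's end
- scrap_bin: fixed grey tub hung on the right-hand table edge by a steel plate with two flat hooks, which reach 45 mm in over the table top (3 mm high, 22 wide, 226 mm clear between them: the board passes between). Origin: on the table's edge line, at the height of the table top, half-way between the hooks. x along the edge, -y out from the table (its edge is the plane y = 0 of this frame), z up
- bin_mouth (a point): centre of the tub's open mouth: 81 mm outside the table edge and 14 mm below the table top. The mouth measures 204 mm along the edge by 144 mm out from it; the tub's floor lies 161 mm below the table top
- cube_a_mid (a point): centre of a loose white soft-cheese cube, 25 x 31 x 26 mm, 14 g, on the board between the hole and the plain end (centre 27 mm above the table)
- cube_b_mid (a point): centre of the other loose white soft-cheese cube, 26 x 30 x 25 mm, 14 g, on the board between the hole and the plain end (centre 27 mm above the table)
- tall_card: bystander, loose: upright folded white card, 92 wide and 118 high, beside the poster stand near the right-hand edge (mm); origin at the centre of its foot
- wide_card: bystander, loose: folded white card, 118 wide and 92 high, left of the poster stand's foot (mm); origin at the centre of its foot
- juice_bottle: bystander, loose: dark juice bottle, diameter 61, 240 high (mm); origin at the centre of its foot
- cutlery_cup: bystander, loose: clear cup of dark green cutlery, diameter 66, 141 high (mm); origin at the centre of its foot
- spread_jar: bystander, loose: low jar with a black lid, diameter 69, 67 high (mm); origin at the centre of its foot
- toothpick_jar: bystander, loose: small clear jar of toothpicks, diameter 45, 68 high (mm); origin at the centre of its foot
- cube_a: the cube of point cube_a_mid; origin at the centre of its underside
- cube_b: the cube of point cube_b_mid; origin at the centre of its underside

How it is judged (in metres and radians):
On the way, in this order (a step that is already met when the one before it is completed fails the run):
1. the board lies still with its whole scrap hole just past the table edge, over the bin, both cubes still on it (y of scrap_hole in the frame of scrap_bin between -0.075 and -0.036 m and x of scrap_hole in the frame of scrap_bin between -0.06 and 0.06 m and angle between chute_board's own z axis and vertical below 0.05 rad and height (world z) of chute_board between -0.004 and 0.004 m and linear speed of chute_board below 0.02 m/s and height (world z) of each of cube_a_mid, cube_b_mid above 0.015 m), for 0.3 s.
2. both cubes have dropped through the hole into the bin (z of cube_a_mid in the frame of scrap_bin between -0.17 and -0.05 m and x of cube_a_mid in the frame of scrap_bin between -0.105 and 0.105 m and y of cube_a_mid in the frame of scrap_bin between -0.156 and -0.005 m and z of cube_b_mid in the frame of scrap_bin between -0.17 and -0.05 m and x of cube_b_mid in the frame of scrap_bin between -0.105 and 0.105 m and y of cube_b_mid in the frame of scrap_bin between -0.156 and -0.005 m), for 0.2 s.
At the end, for the whole second after the job is handed in: The board lies flat and at rest on the table, the rim of its hole nearest the table between 2 mm short of and 37 mm past the edge, the hole's centre within 60 mm of the middle of the bin; both cubes lie at rest inside the bin (all of step 2 and y of scrap_hole in the frame of scrap_bin between -0.075 and -0.036 m and x of scrap_hole in the frame of scrap_bin between -0.06 and 0.06 m and angle between chute_board's own z axis and vertical below 0.05 rad and height (world z) of chute_board between -0.004 and 0.004 m and linear speed of chute_board below 0.02 m/s and linear speed of each of cube_a, cube_b below 0.05 m/s); the robot touches nothing.
It fails at once if the board is lifted or tipped (height (world z) of chute_board above 0.02 m or angle between chute_board's own z axis and vertical above 0.12 rad).
It fails at once if a cube is lifted off the board (height (world z) of any of cube_a_mid, cube_b_mid above 0.05 m).
It fails at once if a soft cube is squeezed or pressed with more than 5 N (contact force between the fingers and cube_a above 5 N or contact force between the fingers and cube_b above 5 N).
It fails at once if a cube falls beside the bin (height (world z) of any of cube_a_mid, cube_b_mid below -0.3 m).
It fails at once if a bystander is moved by more than 20 mm or tipped (distance of any of tall_card, wide_card, juice_bottle, cutlery_cup, spread_jar, toothpick_jar from where it was at the start of the episode above 0.02 m or angle between any of tall_card, wide_card, juice_bottle, cutlery_cup, spread_jar, toothpick_jar's own z axis and vertical above 0.25 rad).
It also fails if it takes over 67 s, if anything falls off the work surface, if the arm or the gripper's body presses on something with over 40 N, if the wrist force passes 120 N, or if a joint passes its speed limit or range.

## Working session

There is one attempt and no reset: what is moved stays moved. The work goes in short steps, Python scripts to look and compute and a tool call to move; the robot and the scene stay as the last step left them, time stands still between calls to the robot, and variables do not carry over. Pictures are saved under pics/ and viewed, at most 10 in all, crops included, and the job is handed in when it is done.

Besides the shell and the picture viewer there is one more tool, called after ">>>" as name(argument=value, ...), one argument or row to a line, values as JSON. drive_tool: Moves the arm, as the interface text tells. Its arguments: {"type":"object","properties":{"rows":{"type":"array","items":{"type":"object","properties":{"x":{"type":"number"},"y":{"type":"number"},"z":{"type":"number"},"rx":{"type":"number"},"ry":{"type":"number"},"rz":{"type":"number"},"fingers":{"type":"number"}}}},"grip_force":{"type":"number"}},"required":["rows"]}

```bash
mkdir -p pics; cat > h.py <<'E'
import numpy as np, cv2
from workcell import env
def ray(c,u,v):
    K=np.array(c["camera_matrix"]);P=np.array(c["pose"])
    d=np.linalg.solve(K,[u,v,1.]);d=P[:3,:3]@np.array([d[0],-d[1],-d[2]])
    return P[:3,3],d
def onz(c,u,v,z):
    o,d=ray(c,u,v);return o+d*(z-o[2])/d[2]
def proj(c,p):
    K=np.array(c["camera_matrix"]);P=np.array(c["pose"])
    q=P[:3,:3].T@(np.array(p)-P[:3,3]);q=K@np.array([q[0],-q[1],-q[2]]);return q[:2]/q[2]
def snap(n,f):
    c=env.read_camera(n);cv2.imwrite(f"pics/{f}.png",c["img"][:,:,::-1]);return c
E
python3 - <<'E'
from h import *
for n in("top","side"):
    c=snap(n,n+"0");print(n,np.round(c["pose"],3).tolist(),np.round(c["camera_matrix"]).tolist(),[k for k in c])
s=env.state();print(s["ee_pos"],np.round(s["eef_rot"],3).tolist(),s["width"],s["time"])
E
```

```text
top [[0.012, 0.998, -0.057, 527.63], [-1.0, 0.013, 0.024, -18.776], [0.024, 0.056, 0.998, 1081.427], [0.0, 0.0, 0.0, 1.0]] [[452.0, 0.0, 277.0], [0.0, 452.0, 212.0], [0.0, 0.0, 1.0]] ['img', 'camera_matrix', 'pose']
side [[0.991, 0.075, -0.111, 500.615], [-0.134, 0.613, -0.779, -828.584], [0.01, 0.787, 0.617, 674.75], [0.0, 0.0, 0.0, 1.0]] [[445.0, 0.0, 280.0], [0.0, 445.0, 209.0], [0.0, 0.0, 1.0]] ['img', 'camera_matrix', 'pose']
[258.50089153 513.11493436 230.51354922] [[-0.893, 0.45, -0.001], [0.45, 0.893, -0.001], [0.0, -0.002, -1.0]] 85.2799709454186 0.1
```

View pics/top0.png

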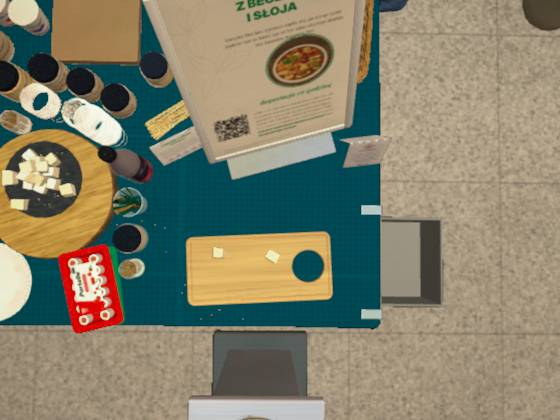

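View pics/side0.png

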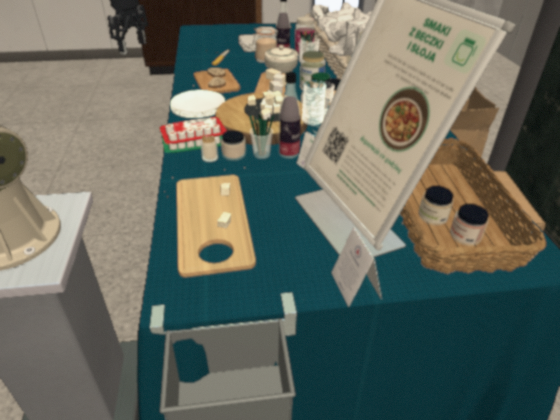

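The pictures show the board at u 187–332, v 232–305 in the top view, with the hole at about (308,265) and the cubes at about (218,253) and (272,256). The hooks are at about (371,210) and (371,314), and the table edge is at u≈381.

```bash
cat >> h.py <<'E'
def board(c):
    im=c["img"];hsv=cv2.cvtColor(im,cv2.COLOR_RGB2HSV)
    roi=np.zeros(im.shape[:2],np.uint8);roi[222:318,155:430]=1
    m=cv2.inRange(hsv,(8,50,110),(30,255,255))*roi
    m=cv2.morphologyEx(m,cv2.MORPH_OPEN,np.ones((3,3)))
    cn=max(cv2.findContours(m,cv2.RETR_EXTERNAL,cv2.CHAIN_APPROX_NONE)[0],key=cv2.contourArea)
    w=np.array([onz(c,*p,14)[:2] for p in cn[:,0]],np.float32)
    return m,cn,cv2.minAreaRect(w)
def cubes(c,cn):
    im=c["img"];hsv=cv2.cvtColor(im,cv2.COLOR_RGB2HSV)
    f=np.zeros(im.shape[:2],np.uint8);cv2.drawContours(f,[cn],-1,1,-1)
    m=cv2.inRange(hsv,(0,0,190),(40,75,255))*f
    out=[]
    for k in cv2.findContours(m,cv2.RETR_EXTERNAL,cv2.CHAIN_APPROX_NONE)[0]:
        if cv2.contourArea(k)>40:
            w=np.array([onz(c,*p,39)[:2] for p in k[:,0]],np.float32);out.append((cv2.boundingRect(k),cv2.minAreaRect(w)))
    return out
E
python3 - <<'E'
from h import *
c=env.read_camera("top");im=c["img"]
m,cn,r=board(c);print("board",r,cv2.boxPoints(r).round().tolist())
for k in cubes(c,cn):print("cube",k)
f=np.zeros_like(m);cv2.drawContours(f,[cn],-1,255,-1);f[:,:290]=0
h=cv2.bitwise_and(f,cv2.bitwise_not(m))
hc=max(cv2.findContours(h,0,1)[0],key=cv2.contourArea);(u,v),R=cv2.minEnclosingCircle(hc);print("hole",u,v,R,onz(c,u,v,14))
w=cv2.inRange(im,(170,180,175),(255,255,255))
w[:195]=0;w[:,:350]=0;w[:,395:]=0
for k in cv2.findContours(w,0,1)[0]:
    if cv2.contourArea(k)>40:
        x,y,W,H=cv2.boundingRect(k);print("hook",x,y,W,H,onz(c,x,y,3)[:2],onz(c,x+W,y+H,3)[:2])
for n,u,v,z in[("tooth",131,267,68),("spread",130,237,67),("edge",381,262,0),("edge",380,190,0)]:print(n,onz(c,u,v,z)[:2])
E
```

```text
board ((456.202880859375, -3.3453521728515625), (161.0446014404297, 340.6080017089844), 3.1762213706970215) [[366.0, 162.0], [385.0, -178.0], [546.0, -169.0], [527.0, 171.0]]
cube ((266, 250, 13, 12), ((486.5157470703125, -33.29789733886719), (25.700824737548828, 18.422821044921875), 64.15972900390625))
cube ((214, 248, 9, 9), ((493.1653137207031, 90.55995178222656), (18.26612663269043, 18.395294189453125), 0.6183154582977295))
hole 307.5 265.5 15.700418472290039 [ 462.98535503 -117.48638375   14.        ]
hook 362 310 19 8 [ 358.64425719 -248.84680111] [ 340.22778507 -294.1509169 ]
hook 362 206 19 8 [ 605.90661577 -248.57030035] [ 587.25595273 -294.46665306]
tooth [458.92722736 278.85394037]
spread [525.17528798 283.33623936]
edge [ 472.29170095 -295.08642391]
edge [ 645.47454512 -292.87693459]
```

>>> drive_tool(
  rows=[
    {"rz":0.1166,"fingers":128},
    {"rz":0.1166,"fingers":128},
    {"rz":0.1166,"fingers":128},
    {"rz":0.1166,"fingers":128},
    {"rz":0.1166,"fingers":128},
    {"rz":0.1166,"fingers":128},
    {"rz":0.1166,"fingers":128},
    {"rz":0.1166,"fingers":128},
    {"rz":0.1166,"fingers":128},
    {"x":-2.9,"y":1.53},
    {"x":-2.9,"y":1.53},
    {"x":-2.9,"y":1.53},
    {"x":-2.9,"y":1.53},
    {"x":-2.9,"y":1.53},
    {"x":-2.9,"y":1.53},
    {"x":-2.9,"y":1.53},
    {"x":-2.9,"y":1.53},
    {"x":-2.9,"y":1.53},
    {"x":-2.9,"y":1.53},
    {"x":-2.9,"y":1.53},
  ],
)

```text
invalid input
```

>>> drive_tool(
  rows=[
    {"x":0,"y":0,"z":0,"rx":0,"ry":0,"rz":0.1166,"fingers":128},
  ],
)

```text
time: 0.23
ee_pos: [258.6, 513.3, 230.8]
eef_rot: [[-0.834, 0.552, -0.001], [0.552, 0.834, -0.001], [0.0, -0.001, -1.0]]
force: [-0.3, -0.1, 0.3]
width: 75.7
gripper_force: 0.0
```

>>> drive_tool(
  rows=[
    {"x":0,"y":0,"z":0,"rx":0,"ry":0,"rz":0.1166,"fingers":128},
    {"x":0,"y":0,"z":0,"rx":0,"ry":0,"rz":0.1166,"fingers":128},
    {"x":0,"y":0,"z":0,"rx":0,"ry":0,"rz":0.1166,"fingers":128},
    {"x":0,"y":0,"z":0,"rx":0,"ry":0,"rz":0.1166,"fingers":128},
    {"x":0,"y":0,"z":0,"rx":0,"ry":0,"rz":0.1166,"fingers":128},
    {"x":0,"y":0,"z":0,"rx":0,"ry":0,"rz":0.1166,"fingers":128},
    {"x":0,"y":0,"z":0,"rx":0,"ry":0,"rz":0.1166,"fingers":128},
    {"x":0,"y":0,"z":0,"rx":0,"ry":0,"rz":0.1166,"fingers":128},
    {"x":-2.9,"y":1.53,"z":0,"rx":0,"ry":0,"rz":0,"fingers":128},
    {"x":-2.9,"y":1.53,"z":0,"rx":0,"ry":0,"rz":0,"fingers":128},
    {"x":-2.9,"y":1.53,"z":0,"rx":0,"ry":0,"rz":0,"fingers":128},
    {"x":-2.9,"y":1.53,"z":0,"rx":0,"ry":0,"rz":0,"fingers":128},
    {"x":-2.9,"y":1.53,"z":0,"rx":0,"ry":0,"rz":0,"fingers":128},
    {"x":-2.9,"y":1.53,"z":0,"rx":0,"ry":0,"rz":0,"fingers":128},
    {"x":-2.9,"y":1.53,"z":0,"rx":0,"ry":0,"rz":0,"fingers":128},
    {"x":-2.9,"y":1.53,"z":0,"rx":0,"ry":0,"rz":0,"fingers":128},
    {"x":-2.9,"y":1.53,"z":0,"rx":0,"ry":0,"rz":0,"fingers":128},
    {"x":-2.9,"y":1.53,"z":0,"rx":0,"ry":0,"rz":0,"fingers":128},
    {"x":-2.9,"y":1.53,"z":0,"rx":0,"ry":0,"rz":0,"fingers":128},
  ],
)

```text
time: 1.82
ee_pos: [444.6, 202.6, 231.2]
eef_rot: [[-0.055, 0.999, -0.0], [0.999, 0.055, 0.0], [0.0, -0.0, -1.0]]
force: [-0.0, 0.3, 0.8]
width: 42.5
gripper_force: 0.0
```

>>> drive_tool(
  rows=[
    {"x":0,"y":0,"z":3.2,"rx":0,"ry":0,"rz":0,"fingers":128},
    {"x":0,"y":0,"z":3.2,"rx":0,"ry":0,"rz":0,"fingers":128},
    {"x":0,"y":0,"z":3.2,"rx":0,"ry":0,"rz":0,"fingers":128},
    {"x":0,"y":0,"z":3.2,"rx":0,"ry":0,"rz":0,"fingers":128},
    {"x":0,"y":0,"z":3.2,"rx":0,"ry":0,"rz":0,"fingers":128},
    {"x":0,"y":0,"z":3.2,"rx":0,"ry":0,"rz":0,"fingers":128},
    {"x":0,"y":0,"z":2.5,"rx":0,"ry":0,"rz":0,"fingers":128},
    {"x":0,"y":0,"z":0.7,"rx":0,"ry":0,"rz":0,"fingers":128},
    {"x":0,"y":0,"z":0.4,"rx":0,"ry":0,"rz":0,"fingers":128},
    {"x":0,"y":0,"z":0,"rx":0,"ry":0,"rz":0,"fingers":128},
  ],
)

```text
time: 2.65
ee_pos: [444.2, 204.2, 3.2]
eef_rot: [[-0.055, 0.999, -0.001], [0.999, 0.055, -0.0], [-0.0, -0.001, -1.0]]
force: [0.3, -1.0, 0.5]
width: 42.6
gripper_force: 0.0
```

```bash
python3 - <<'E'
from h import *
c=snap("side","s1");im=c["img"][130:260,140:320];cv2.imwrite("pics/s1c.png",cv2.resize(im,None,fx=4,fy=4)[:,:,::-1])
E
```

```text
(no output)
```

View pics/s1c.png

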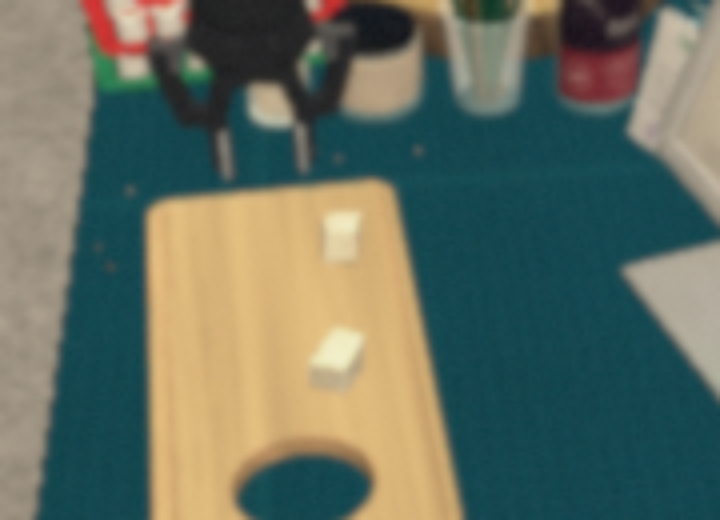

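The crop shows both fingertips just behind the plain end of the board, near table height, with the cubes well forward of them. I'll start pushing.

>>> drive_tool(
  rows=[
    {"x":-0.7,"y":0,"z":0,"rx":0,"ry":0,"rz":0,"fingers":128},
    {"x":-0.7,"y":0,"z":0,"rx":0,"ry":0,"rz":0,"fingers":128},
    {"x":-0.5,"y":0,"z":0,"rx":0,"ry":0,"rz":0,"fingers":128},
    {"x":-0.3,"y":0,"z":0,"rx":0,"ry":0,"rz":0,"fingers":128},
    {"x":-0.3,"y":0,"z":0,"rx":0,"ry":0,"rz":0,"fingers":128},
    {"x":-0.3,"y":0,"z":0,"rx":0,"ry":0,"rz":0,"fingers":128},
    {"x":-0.4,"y":0,"z":0,"rx":0,"ry":0,"rz":0,"fingers":128},
    {"x":-0.5,"y":0,"z":0,"rx":0,"ry":0,"rz":0,"fingers":128},
    {"x":-0.6,"y":0,"z":0,"rx":0,"ry":0,"rz":0,"fingers":128},
    {"x":-0.6,"y":0,"z":0,"rx":0,"ry":0,"rz":0,"fingers":128},
    {"x":-0.6,"y":0,"z":0,"rx":0,"ry":0,"rz":0,"fingers":128},
    {"x":-0.6,"y":0,"z":0,"rx":0,"ry":0,"rz":0,"fingers":128},
    {"x":-0.6,"y":0,"z":0,"rx":0,"ry":0,"rz":0,"fingers":128},
    {"x":-0.6,"y":0,"z":0,"rx":0,"ry":0,"rz":0,"fingers":128},
    {"x":-0.6,"y":0,"z":0,"rx":0,"ry":0,"rz":0,"fingers":128},
    {"x":-0.6,"y":0,"z":0,"rx":0,"ry":0,"rz":0,"fingers":128},
    {"x":-0.6,"y":0,"z":0,"rx":0,"ry":0,"rz":0,"fingers":128},
    {"x":-0.6,"y":0,"z":0,"rx":0,"ry":0,"rz":0,"fingers":128},
    {"x":-0.4,"y":0,"z":0,"rx":0,"ry":0,"rz":0,"fingers":128},
    {"x":-0.2,"y":0,"z":0,"rx":0,"ry":0,"rz":0,"fingers":128},
  ],
)

```text
time: 4.37
ee_pos: [450.4, 101.9, 3.8]
eef_rot: [[-0.055, 0.998, 0.001], [0.998, 0.055, 0.003], [0.002, 0.001, -1.0]]
force: [-0.8, 5.9, 4.2]
width: 42.4
gripper_force: 3.0
```

```bash
python3 - <<'E'
from h import *
c=snap("top","t2");m,cn,r=board(c);print(r,cv2.boxPoints(r).round().tolist())
for k in cubes(c,cn):print(k)
E
```

```text
((442.59112548828125, -4.271148681640625), (188.9619903564453, 491.8691711425781), 3.4133689403533936) [[334.0, 236.0], [363.0, -255.0], [552.0, -244.0], [522.0, 247.0]]
((299, 249, 13, 11), ((491.45428466796875, -108.98341369628906), (25.760042190551758, 17.472660064697266), 64.1559829711914))
((247, 247, 9, 8), ((497.4285888671875, 15.076272010803223), (16.018875122070312, 18.388216018676758), 0.6246405243873596))
```

View pics/t2.png

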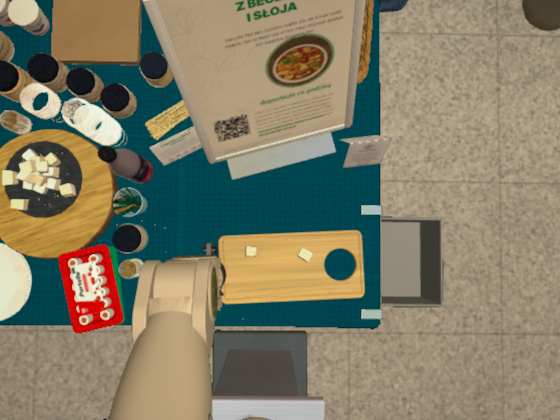

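The board moved straight by about 76 mm and the cubes rode along. The hole is now at (340,264), and its centre has about 155 mm still to go.

>>> drive_tool(
  rows=[
    {"x":-0.3,"y":0,"z":0,"rx":0,"ry":0,"rz":0,"fingers":128},
    {"x":-0.5,"y":0,"z":0,"rx":0,"ry":0,"rz":0,"fingers":128},
    {"x":-0.6,"y":0,"z":0,"rx":0,"ry":0,"rz":0,"fingers":128},
    {"x":-0.6,"y":0,"z":0,"rx":0,"ry":0,"rz":0,"fingers":128},
    {"x":-0.6,"y":0,"z":0,"rx":0,"ry":0,"rz":0,"fingers":128},
    {"x":-0.6,"y":0,"z":0,"rx":0,"ry":0,"rz":0,"fingers":128},
    {"x":-0.6,"y":0,"z":0,"rx":0,"ry":0,"rz":0,"fingers":128},
    {"x":-0.6,"y":0,"z":0,"rx":0,"ry":0,"rz":0,"fingers":128},
    {"x":-0.6,"y":0,"z":0,"rx":0,"ry":0,"rz":0,"fingers":128},
    {"x":-0.6,"y":0,"z":0,"rx":0,"ry":0,"rz":0,"fingers":128},
    {"x":-0.6,"y":0,"z":0,"rx":0,"ry":0,"rz":0,"fingers":128},
    {"x":-0.6,"y":0,"z":0,"rx":0,"ry":0,"rz":0,"fingers":128},
    {"x":-0.6,"y":0,"z":0,"rx":0,"ry":0,"rz":0,"fingers":128},
    {"x":-0.6,"y":0,"z":0,"rx":0,"ry":0,"rz":0,"fingers":128},
    {"x":-0.6,"y":0,"z":0,"rx":0,"ry":0,"rz":0,"fingers":128},
    {"x":-0.6,"y":0,"z":0,"rx":0,"ry":0,"rz":0,"fingers":128},
    {"x":-0.6,"y":0,"z":0,"rx":0,"ry":0,"rz":0,"fingers":128},
    {"x":-0.6,"y":0,"z":0,"rx":0,"ry":0,"rz":0,"fingers":128},
    {"x":-0.4,"y":0,"z":0,"rx":0,"ry":0,"rz":0,"fingers":128},
    {"x":-0.2,"y":0,"z":0,"rx":0,"ry":0,"rz":0,"fingers":128},
  ],
)

```text
time: 6.08
ee_pos: [456.0, -7.7, 3.6]
eef_rot: [[-0.055, 0.998, 0.001], [0.998, 0.055, 0.003], [0.003, 0.001, -1.0]]
force: [-0.3, 8.5, 5.6]
width: 42.6
gripper_force: 3.7
```

```bash
cat >> h.py <<'E'
def cub2(c,box=(240,280,215,430)):
    im=c["img"];hsv=cv2.cvtColor(im,cv2.COLOR_RGB2HSV)
    m=cv2.inRange(hsv,(0,0,190),(40,75,255));z=np.zeros_like(m);a,b,d,e=box;z[a:b,d:e]=m[a:b,d:e]
    for k in cv2.findContours(z,0,1)[0]:
        if cv2.contourArea(k)>25:
            w=np.array([onz(c,*p,39)[:2] for p in k[:,0]],np.float32);r=cv2.minAreaRect(w);print(cv2.boundingRect(k),np.round(r[0]),np.round(r[1]),round(r[2]))
def end(c):
    # board's hole-end: corners from wood mask right of u=300
    hsv=cv2.cvtColor(c["img"],cv2.COLOR_RGB2HSV);m=cv2.inRange(hsv,(8,75,120),(30,255,255));m[:225]=0;m[315:]=0;m[:,:290]=0
    m=cv2.morphologyEx(m,cv2.MORPH_OPEN,np.ones((3,3)))
    k=max(cv2.findContours(m,0,1)[0],key=cv2.contourArea);w=np.array([onz(c,*p,14)[:2] for p in k[:,0]],np.float32);r=cv2.minAreaRect(w)
    b=cv2.boxPoints(r);b=b[np.argsort(b[:,1])][:2];e=b.mean(0);n=b[1]-b[0];n=n/np.linalg.norm(n);t=np.array([-n[1],n[0]]);t*=np.sign(t[1])
    print("end",e,"ax",t,"hole",e+55*t,"width",np.linalg.norm(b[0]-b[1]));return e+55*t
E
python3 - <<'E'
from h import *
c=snap("top","t3");cub2(c);end(c)
E
```

```text
(346, 247, 13, 12) [ 497. -218.] [26. 18.] 60
(294, 245, 10, 9) [502. -94.] [18. 21.] 0
end [ 470.0197 -359.4213] ax [-0.06007822  0.9981936 ] hole [ 466.71542 -304.52063] width 174.30179
```

>>> drive_tool(
  rows=[
    {"x":-0.3,"y":0,"z":0,"rx":0,"ry":0,"rz":0,"fingers":128},
    {"x":-0.5,"y":0,"z":0,"rx":0,"ry":0,"rz":0,"fingers":128},
    {"x":-0.5,"y":0,"z":0,"rx":0,"ry":0,"rz":0,"fingers":128},
    {"x":-0.5,"y":0,"z":0,"rx":0,"ry":0,"rz":0,"fingers":128},
    {"x":-0.5,"y":0,"z":0,"rx":0,"ry":0,"rz":0,"fingers":128},
    {"x":-0.5,"y":0,"z":0,"rx":0,"ry":0,"rz":0,"fingers":128},
    {"x":-0.5,"y":0,"z":0,"rx":0,"ry":0,"rz":0,"fingers":128},
    {"x":-0.5,"y":0,"z":0,"rx":0,"ry":0,"rz":0,"fingers":128},
    {"x":-0.4,"y":0,"z":0,"rx":0,"ry":0,"rz":0,"fingers":128},
    {"x":-0.2,"y":0,"z":0,"rx":0,"ry":0,"rz":0,"fingers":128},
    {"x":-0.1,"y":0,"z":0,"rx":0,"ry":0,"rz":0,"fingers":128},
    {"x":0,"y":0,"z":0,"rx":0,"ry":0,"rz":0,"fingers":128},
    {"x":0,"y":0,"z":0,"rx":0,"ry":0,"rz":0,"fingers":128},
  ],
)

```text
time: 7.22
ee_pos: [458.1, -52.4, 3.5]
eef_rot: [[-0.055, 0.998, -0.0], [0.998, 0.055, 0.002], [0.002, 0.0, -1.0]]
force: [-0.1, 6.0, 4.6]
width: 42.9
gripper_force: 2.8
```

```bash
python3 - <<'E'
from h import *
c=snap("top","t4");cub2(c);end(c)
im=c["img"][200:330,200:450];cv2.imwrite("pics/t4c.png",cv2.resize(im,None,fx=3,fy=3)[:,:,::-1])
E
```

```text
(366, 247, 12, 11) [ 499. -263.] [25. 19.] 63
(314, 244, 9, 9) [ 505. -139.] [18. 18.] 0
end [ 462.49677 -404.57303] ax [-0.06006657  0.9981944 ] hole [ 459.1931  -349.67233] width 193.82996
```

View pics/t4c.png

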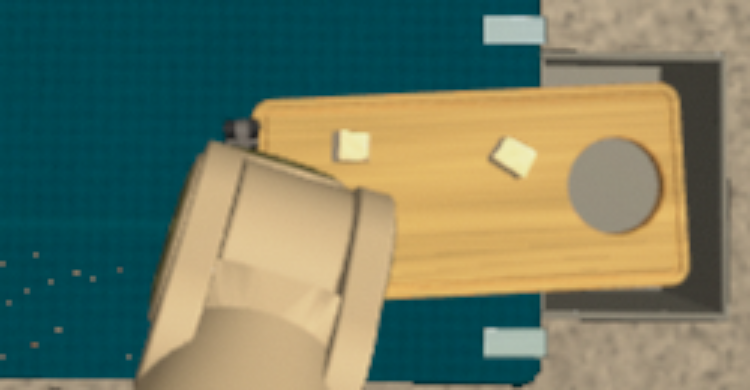

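The crop puts the hole at crop (614,185), which is (405,262) in the full image, clear of the table edge at crop u≈541. Both cubes are on the board. Next I'll back off, rise and turn for the first sweep.

>>> drive_tool(
  rows=[
    {"x":1,"y":0,"z":0,"rx":0,"ry":0,"rz":0,"fingers":128},
    {"x":2,"y":0,"z":0,"rx":0,"ry":0,"rz":0,"fingers":128},
    {"x":0,"y":0,"z":-2.5,"rx":0,"ry":0,"rz":0,"fingers":218},
    {"x":0,"y":0,"z":-4,"rx":0,"ry":0,"rz":0,"fingers":218},
    {"x":0,"y":0,"z":-1,"rx":0,"ry":0,"rz":0.113,"fingers":218},
    {"x":0,"y":0,"z":0,"rx":0,"ry":0,"rz":0.113,"fingers":218},
    {"x":0,"y":0,"z":0,"rx":0,"ry":0,"rz":0.113,"fingers":218},
    {"x":0,"y":0,"z":0,"rx":0,"ry":0,"rz":0,"fingers":218},
  ],
)

```text
time: 7.93
ee_pos: [456.5, -23.4, 78.5]
eef_rot: [[0.283, 0.959, 0.0], [0.959, -0.283, -0.001], [-0.001, 0.0, -1.0]]
force: [-0.4, 0.6, -0.6]
width: 12.3
gripper_force: 0.0
```

```bash
cat >> h.py <<'E'
def hole(c):
    g=cv2.cvtColor(c["img"],cv2.COLOR_RGB2HSV);m=cv2.inRange(g,(0,0,0),(180,70,200));z=np.zeros_like(m);z[240:285,382:425]=m[240:285,382:425]
    k=max(cv2.findContours(z,0,1)[0],key=cv2.contourArea);(u,v),R=cv2.minEnclosingCircle(k);p=onz(c,u,v,14);print("hole",u,v,R,p.round(1));return p
E
python3 - <<'E'
from h import *
c=snap("top","t5");cub2(c);hole(c)
print(onz(c,370.8,252.3,39),onz(c,317.3,248.3,39))
E
```

```text
(366, 247, 12, 11) [ 500. -263.] [25. 18.] 60
(314, 244, 9, 9) [ 505. -139.] [18. 18.] 0
hole 404.2124938964844 261.3374938964844 15.255732536315918 [ 475.1 -346.8   14. ]
[ 496.34623747 -261.44757143   39.        ] [ 504.17161987 -137.48942717   39.        ]
```

>>> drive_tool(
  rows=[
    {"x":-2.46,"y":1.53,"z":0,"rx":0,"ry":0,"rz":0,"fingers":218},
    {"x":-2.46,"y":1.53,"z":0,"rx":0,"ry":0,"rz":0,"fingers":218},
    {"x":-2.46,"y":1.53,"z":0,"rx":0,"ry":0,"rz":0,"fingers":218},
    {"x":-2.46,"y":1.53,"z":0,"rx":0,"ry":0,"rz":0,"fingers":218},
    {"x":-2.46,"y":1.53,"z":0,"rx":0,"ry":0,"rz":0,"fingers":218},
    {"x":-2.46,"y":1.53,"z":0,"rx":0,"ry":0,"rz":0,"fingers":218},
    {"x":-2.46,"y":1.53,"z":0,"rx":0,"ry":0,"rz":0,"fingers":218},
    {"x":0,"y":0,"z":0,"rx":0,"ry":0,"rz":0,"fingers":218},
    {"x":0,"y":0,"z":2.5,"rx":0,"ry":0,"rz":0,"fingers":218},
    {"x":0,"y":0,"z":2,"rx":0,"ry":0,"rz":0,"fingers":218},
    {"x":0,"y":0,"z":1.3,"rx":0,"ry":0,"rz":0,"fingers":218},
    {"x":0,"y":0,"z":0,"rx":0,"ry":0,"rz":0,"fingers":218},
    {"x":0,"y":0,"z":0,"rx":0,"ry":0,"rz":0,"fingers":218},
  ],
)

```text
time: 9.07
ee_pos: [510.0, -217.8, 19.3]
eef_rot: [[0.279, 0.96, -0.003], [0.96, -0.279, 0.002], [0.001, -0.003, -1.0]]
force: [0.3, -0.3, -0.9]
width: 12.8
gripper_force: 0.0
```

```bash
python3 - <<'E'
from h import *
c=snap("side","s6");im=c["img"][150:350,130:310];cv2.imwrite("pics/s6c.png",cv2.resize(im,None,fx=3,fy=3)[:,:,::-1])
E
```

```text
(no output)
```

View pics/s6c.png

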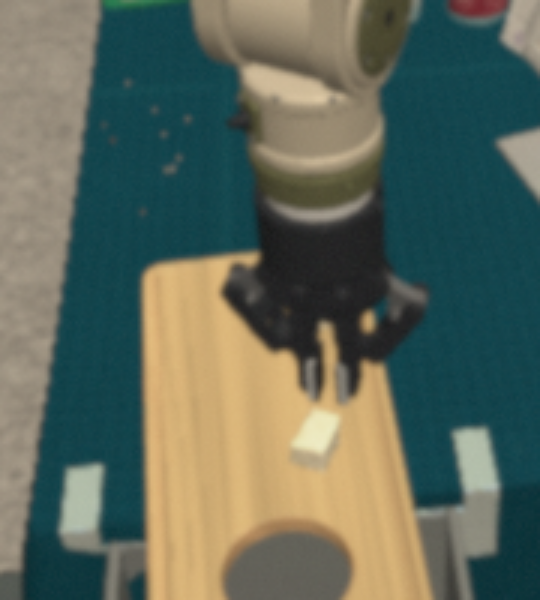

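The crop shows the fingertips at crop (325,385), directly behind the near cube at (318,440) and in line with the hole at (288,570). I'll sweep gently.

>>> drive_tool(
  rows=[
    {"x":-0.5,"y":0,"z":0,"rx":0,"ry":0,"rz":0,"fingers":218},
    {"x":-0.4,"y":0,"z":0,"rx":0,"ry":0,"rz":0,"fingers":218},
    {"x":-0.3,"y":0,"z":0,"rx":0,"ry":0,"rz":0,"fingers":218},
    {"x":-0.3,"y":0,"z":0,"rx":0,"ry":0,"rz":0,"fingers":218},
    {"x":-0.3,"y":0,"z":0,"rx":0,"ry":0,"rz":0,"fingers":218},
    {"x":-0.4,"y":0,"z":0,"rx":0,"ry":0,"rz":0,"fingers":218},
    {"x":-0.4,"y":0,"z":0,"rx":0,"ry":0,"rz":0,"fingers":218},
    {"x":-0.4,"y":0,"z":0,"rx":0,"ry":0,"rz":0,"fingers":218},
    {"x":-0.4,"y":0,"z":0,"rx":0,"ry":0,"rz":0,"fingers":218},
    {"x":-0.4,"y":0,"z":0,"rx":0,"ry":0,"rz":0,"fingers":218},
    {"x":-0.4,"y":0,"z":0,"rx":0,"ry":0,"rz":0,"fingers":218},
    {"x":-0.4,"y":0,"z":0,"rx":0,"ry":0,"rz":0,"fingers":218},
    {"x":-0.4,"y":0,"z":0,"rx":0,"ry":0,"rz":0,"fingers":218},
    {"x":-0.4,"y":0,"z":0,"rx":0,"ry":0,"rz":0,"fingers":218},
    {"x":-0.4,"y":0,"z":0,"rx":0,"ry":0,"rz":0,"fingers":218},
    {"x":-0.4,"y":0,"z":0,"rx":0,"ry":0,"rz":0,"fingers":218},
    {"x":-0.4,"y":0,"z":0,"rx":0,"ry":0,"rz":0,"fingers":218},
    {"x":-0.4,"y":0,"z":0,"rx":0,"ry":0,"rz":0,"fingers":218},
  ],
)

```text
time: 10.62
ee_pos: [491.4, -286.3, 20.3]
eef_rot: [[0.281, 0.96, -0.0], [0.96, -0.281, 0.0], [0.0, -0.0, -1.0]]
force: [-0.3, -0.2, -0.1]
width: 12.3
gripper_force: 0.1
```

```bash
python3 - <<'E'
from h import *
c=snap("side","s7");im=c["img"][200:420,130:310];cv2.imwrite("pics/s7c.png",cv2.resize(im,None,fx=2.7,fy=2.7)[:,:,::-1])
E
```

```text
(no output)
```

View pics/s7c.png

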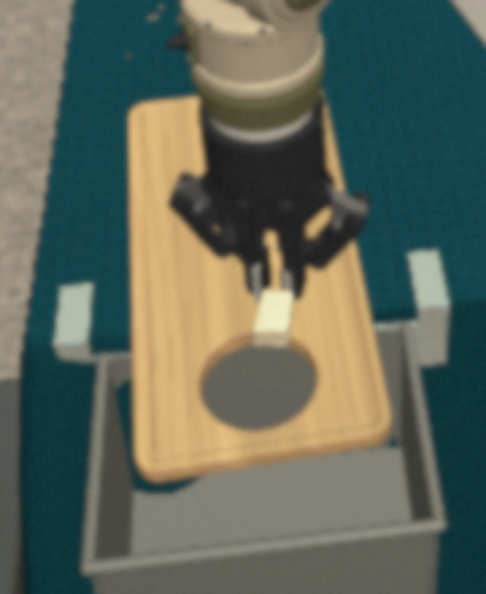

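The cube is square to the fingers, with its front at the rim (crop (270,340)). I'll continue about 30 mm.

>>> drive_tool(
  rows=[
    {"x":-0.3,"y":0,"z":0,"rx":0,"ry":0,"rz":0,"fingers":218},
    {"x":-0.4,"y":0,"z":0,"rx":0,"ry":0,"rz":0,"fingers":218},
    {"x":-0.4,"y":0,"z":0,"rx":0,"ry":0,"rz":0,"fingers":218},
    {"x":-0.3,"y":0,"z":0,"rx":0,"ry":0,"rz":0,"fingers":218},
    {"x":-0.3,"y":0,"z":0,"rx":0,"ry":0,"rz":0,"fingers":218},
    {"x":-0.3,"y":0,"z":0,"rx":0,"ry":0,"rz":0,"fingers":218},
    {"x":-0.3,"y":0,"z":0,"rx":0,"ry":0,"rz":0,"fingers":218},
    {"x":-0.3,"y":0,"z":0,"rx":0,"ry":0,"rz":0,"fingers":218},
    {"x":-0.3,"y":0,"z":0,"rx":0,"ry":0,"rz":0,"fingers":218},
    {"x":-0.2,"y":0,"z":0,"rx":0,"ry":0,"rz":0,"fingers":218},
    {"x":0,"y":0,"z":0,"rx":0,"ry":0,"rz":0,"fingers":218},
    {"x":0,"y":0,"z":0,"rx":0,"ry":0,"rz":0,"fingers":218},
    {"x":0,"y":0,"z":0,"rx":0,"ry":0,"rz":0,"fingers":218},
  ],
)

```text
time: 11.75
ee_pos: [482.8, -315.6, 20.2]
eef_rot: [[0.281, 0.96, 0.0], [0.96, -0.281, 0.0], [0.0, -0.0, -1.0]]
force: [0.8, -0.0, 1.1]
width: 12.2
gripper_force: 0.0
```

```bash
python3 - <<'E'
from h import *
c=snap("side","s8");im=c["img"][200:420,130:310];cv2.imwrite("pics/s8c.png",cv2.resize(im,None,fx=2.7,fy=2.7)[:,:,::-1])
E
```

```text
(no output)
```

View pics/s8c.png

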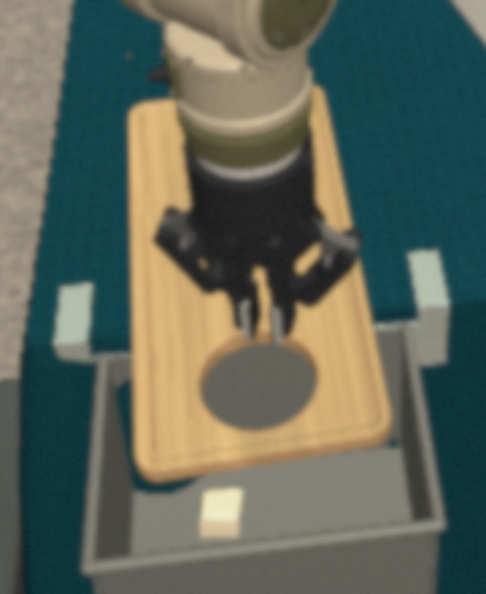

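The first cube lies in the bin at crop (220,512), and the hole is clear. Now the second one.

>>> drive_tool(
  rows=[
    {"x":0,"y":0,"z":-3,"rx":0,"ry":0,"rz":0,"fingers":218},
    {"x":0,"y":0,"z":-3,"rx":0,"ry":0,"rz":-0.071,"fingers":218},
    {"x":0,"y":0,"z":0,"rx":0,"ry":0,"rz":-0.071,"fingers":218},
    {"x":3.19,"y":-0.05,"z":0,"rx":0,"ry":0,"rz":0,"fingers":218},
    {"x":3.19,"y":-0.05,"z":0,"rx":0,"ry":0,"rz":0,"fingers":218},
    {"x":3.19,"y":-0.05,"z":0,"rx":0,"ry":0,"rz":0,"fingers":218},
    {"x":3.19,"y":-0.05,"z":0,"rx":0,"ry":0,"rz":0,"fingers":218},
    {"x":3.19,"y":-0.05,"z":0,"rx":0,"ry":0,"rz":0,"fingers":218},
    {"x":3.19,"y":-0.05,"z":0,"rx":0,"ry":0,"rz":0,"fingers":218},
    {"x":3.19,"y":-0.05,"z":0,"rx":0,"ry":0,"rz":0,"fingers":218},
    {"x":0,"y":0,"z":0,"rx":0,"ry":0,"rz":0,"fingers":218},
    {"x":0,"y":0,"z":2.5,"rx":0,"ry":0,"rz":0,"fingers":218},
    {"x":0,"y":0,"z":2,"rx":0,"ry":0,"rz":0,"fingers":218},
    {"x":0,"y":0,"z":1.5,"rx":0,"ry":0,"rz":0,"fingers":218},
    {"x":0,"y":0,"z":0,"rx":0,"ry":0,"rz":0,"fingers":218},
    {"x":0,"y":0,"z":0,"rx":0,"ry":0,"rz":0,"fingers":218},
  ],
)

```text
time: 13.13
ee_pos: [510.3, -94.2, 19.8]
eef_rot: [[0.142, 0.99, -0.002], [0.99, -0.142, 0.001], [0.0, -0.002, -1.0]]
force: [-0.2, -0.3, 0.4]
width: 12.8
gripper_force: 0.0
```

```bash
python3 - <<'E'
from h import *
c=snap("top","t9");cub2(c);hole(c)
E
```

```text
hole 404.0 261.26666259765625 15.266770362854004 [ 475.3 -346.3   14. ]
```

>>> drive_tool(
  rows=[
    {"x":-0.5,"y":0,"z":0,"rx":0,"ry":0,"rz":0,"fingers":218},
    {"x":-0.4,"y":0,"z":0,"rx":0,"ry":0,"rz":0,"fingers":218},
    {"x":-0.3,"y":0,"z":0,"rx":0,"ry":0,"rz":0,"fingers":218},
    {"x":-0.3,"y":0,"z":0,"rx":0,"ry":0,"rz":0,"fingers":218},
    {"x":-0.3,"y":0,"z":0,"rx":0,"ry":0,"rz":0,"fingers":218},
    {"x":-0.3,"y":0,"z":0,"rx":0,"ry":0,"rz":0,"fingers":218},
    {"x":-0.4,"y":0,"z":0,"rx":0,"ry":0,"rz":0,"fingers":218},
    {"x":-0.5,"y":0,"z":0,"rx":0,"ry":0,"rz":0,"fingers":218},
    {"x":-0.5,"y":0,"z":0,"rx":0,"ry":0,"rz":0,"fingers":218},
    {"x":-0.5,"y":0,"z":0,"rx":0,"ry":0,"rz":0,"fingers":218},
    {"x":-0.5,"y":0,"z":0,"rx":0,"ry":0,"rz":0,"fingers":218},
    {"x":-0.5,"y":0,"z":0,"rx":0,"ry":0,"rz":0,"fingers":218},
    {"x":-0.5,"y":0,"z":0,"rx":0,"ry":0,"rz":0,"fingers":218},
    {"x":-0.5,"y":0,"z":0,"rx":0,"ry":0,"rz":0,"fingers":218},
    {"x":-0.5,"y":0,"z":0,"rx":0,"ry":0,"rz":0,"fingers":218},
    {"x":-0.5,"y":0,"z":0,"rx":0,"ry":0,"rz":0,"fingers":218},
    {"x":-0.5,"y":0,"z":0,"rx":0,"ry":0,"rz":0,"fingers":218},
    {"x":-0.5,"y":0,"z":0,"rx":0,"ry":0,"rz":0,"fingers":218},
    {"x":-0.4,"y":0,"z":0,"rx":0,"ry":0,"rz":0,"fingers":218},
    {"x":-0.3,"y":0,"z":0,"rx":0,"ry":0,"rz":0,"fingers":218},
  ],
)

```text
time: 14.85
ee_pos: [498.7, -180.9, 20.3]
eef_rot: [[0.142, 0.99, 0.0], [0.99, -0.142, 0.0], [0.0, 0.0, -1.0]]
force: [-0.0, 0.1, -0.2]
width: 12.4
gripper_force: 0.2
```

```bash
python3 - <<'E'
from h import *
c=snap("side","s10");im=c["img"][180:400,130:310];cv2.imwrite("pics/s10c.png",cv2.resize(im,None,fx=2.7,fy=2.7)[:,:,::-1])
E
```

```text
(no output)
```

View pics/s10c.png

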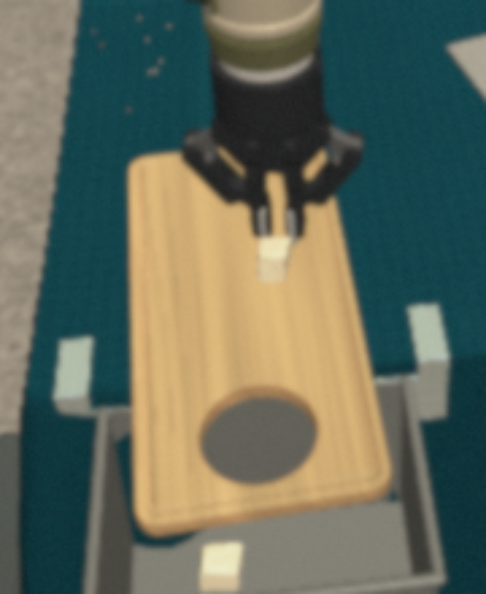

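The second cube is centred in front of the fingers (crop (275,258)) and headed for the hole.

>>> drive_tool(
  rows=[
    {"x":-0.3,"y":0,"z":0,"rx":0,"ry":0,"rz":0,"fingers":218},
    {"x":-0.4,"y":0,"z":0,"rx":0,"ry":0,"rz":0,"fingers":218},
    {"x":-0.5,"y":0,"z":0,"rx":0,"ry":0,"rz":0,"fingers":218},
    {"x":-0.5,"y":0,"z":0,"rx":0,"ry":0,"rz":0,"fingers":218},
    {"x":-0.5,"y":0,"z":0,"rx":0,"ry":0,"rz":0,"fingers":218},
    {"x":-0.5,"y":0,"z":0,"rx":0,"ry":0,"rz":0,"fingers":218},
    {"x":-0.5,"y":0,"z":0,"rx":0,"ry":0,"rz":0,"fingers":218},
    {"x":-0.5,"y":0,"z":0,"rx":0,"ry":0,"rz":0,"fingers":218},
    {"x":-0.5,"y":0,"z":0,"rx":0,"ry":0,"rz":0,"fingers":218},
    {"x":-0.5,"y":0,"z":0,"rx":0,"ry":0,"rz":0,"fingers":218},
    {"x":-0.5,"y":0,"z":0,"rx":0,"ry":0,"rz":0,"fingers":218},
    {"x":-0.5,"y":0,"z":0,"rx":0,"ry":0,"rz":0,"fingers":218},
    {"x":-0.5,"y":0,"z":0,"rx":0,"ry":0,"rz":0,"fingers":218},
    {"x":-0.5,"y":0,"z":0,"rx":0,"ry":0,"rz":0,"fingers":218},
    {"x":-0.5,"y":0,"z":0,"rx":0,"ry":0,"rz":0,"fingers":218},
    {"x":-0.5,"y":0,"z":0,"rx":0,"ry":0,"rz":0,"fingers":218},
    {"x":-0.5,"y":0,"z":0,"rx":0,"ry":0,"rz":0,"fingers":218},
    {"x":-0.5,"y":0,"z":0,"rx":0,"ry":0,"rz":0,"fingers":218},
    {"x":-0.5,"y":0,"z":0,"rx":0,"ry":0,"rz":0,"fingers":218},
    {"x":-0.4,"y":0,"z":0,"rx":0,"ry":0,"rz":0,"fingers":218},
  ],
)

```text
time: 16.57
ee_pos: [485.0, -276.0, 20.3]
eef_rot: [[0.142, 0.99, 0.0], [0.99, -0.142, -0.0], [0.0, 0.0, -1.0]]
force: [0.8, 0.4, 0.2]
width: 12.1
gripper_force: 0.1
```

>>> drive_tool(
  rows=[
    {"x":-0.4,"y":0,"z":0,"rx":0,"ry":0,"rz":0,"fingers":218},
    {"x":-0.4,"y":0,"z":0,"rx":0,"ry":0,"rz":0,"fingers":218},
    {"x":-0.4,"y":0,"z":0,"rx":0,"ry":0,"rz":0,"fingers":218},
    {"x":-0.4,"y":0,"z":0,"rx":0,"ry":0,"rz":0,"fingers":218},
    {"x":-0.4,"y":0,"z":0,"rx":0,"ry":0,"rz":0,"fingers":218},
    {"x":-0.4,"y":0,"z":0,"rx":0,"ry":0,"rz":0,"fingers":218},
    {"x":-0.4,"y":0,"z":0,"rx":0,"ry":0,"rz":0,"fingers":218},
    {"x":-0.4,"y":0,"z":0,"rx":0,"ry":0,"rz":0,"fingers":218},
    {"x":-0.4,"y":0,"z":0,"rx":0,"ry":0,"rz":0,"fingers":218},
    {"x":-0.3,"y":0,"z":0,"rx":0,"ry":0,"rz":0,"fingers":218},
    {"x":0,"y":0,"z":0,"rx":0,"ry":0,"rz":0,"fingers":218},
    {"x":0,"y":0,"z":0,"rx":0,"ry":0,"rz":0,"fingers":218},
    {"x":0,"y":0,"z":0,"rx":0,"ry":0,"rz":0,"fingers":218},
  ],
)

```text
time: 17.65
ee_pos: [479.5, -313.8, 20.2]
eef_rot: [[0.142, 0.99, -0.0], [0.99, -0.142, 0.0], [0.0, -0.0, -1.0]]
force: [-0.3, -0.8, 0.4]
width: 12.3
gripper_force: 0.0
```

```bash
python3 - <<'E'
from h import *
c=snap("side","s11");im=c["img"][200:420,130:310];cv2.imwrite("pics/s11c.png",cv2.resize(im,None,fx=2.7,fy=2.7)[:,:,::-1])
hole(env.read_camera("top"))
E
```

```text
hole 401.5 262.0 23.585052490234375 [ 473.5 -340.3   14. ]
```

View pics/s11c.png

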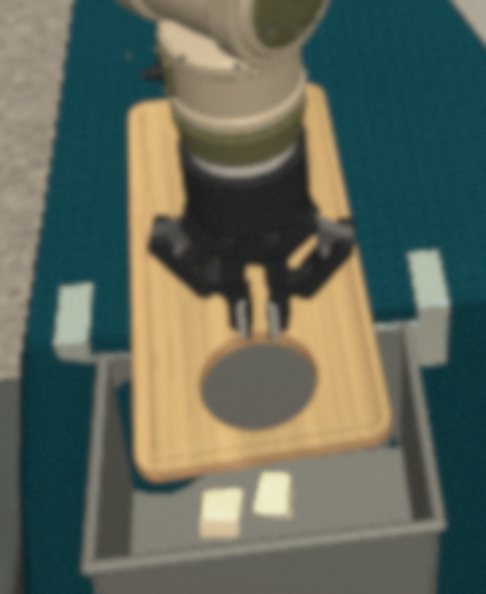

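Both cubes are on the bin floor (crop (220,512) and (272,494)), and the board hasn't moved. I'll lift clear and hand in.

>>> drive_tool(
  rows=[
    {"x":0,"y":0,"z":-2,"rx":0,"ry":0,"rz":0,"fingers":218},
    {"x":0,"y":0,"z":-3,"rx":0,"ry":0,"rz":0,"fingers":218},
    {"x":0,"y":0,"z":-3,"rx":0,"ry":0,"rz":0,"fingers":218},
    {"x":0,"y":0,"z":-2,"rx":0,"ry":0,"rz":0,"fingers":218},
    {"x":0,"y":0,"z":0,"rx":0,"ry":0,"rz":0,"fingers":218},
    {"x":0,"y":0,"z":0,"rx":0,"ry":0,"rz":0,"fingers":218},
    {"x":0,"y":0,"z":0,"rx":0,"ry":0,"rz":0,"fingers":218},
  ],
)

```text
time: 18.33
ee_pos: [479.2, -313.5, 119.6]
eef_rot: [[0.142, 0.99, -0.001], [0.99, -0.142, 0.001], [0.001, -0.001, -1.0]]
force: [0.2, 1.0, -0.7]
width: 12.4
gripper_force: 0.0
```

```bash
python3 -c "
from workcell import env
print(env.close_job())"
```

```text
the job is handed in; nothing more can be done
None
```

Job handed in at about 18 s, with no verdict returned: the board lies flat with its hole centre about 54 mm past the table edge by camera, both cubes are in the bin, and the arm is clear of everything.

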